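Hold the tilting kettle on its test mark

TASK

Test the tilt cut-out of the tabletop kettle: take it by its sprung side handle only, bring it up off its rest until the pointer stands over the brass tab, and keep the pointer over the tab for five seconds without a break. Then let it gently back down onto its rest and let go; never let it swing fast, slam or tip forward against its front stop, and leave the tab and the other things on the counter alone.

Things in the scene. Friction and masses are not known exactly. Their poses are not given: they have to be found in the camera images.
- stand: fixed steel stand, base 250 x 270 x 35 mm with two uprights. Origin: centre of its underside on the counter; z up, y along the kettle's axle, x away from the robot at yaw 0. The axle lies 150 mm above the origin; handle on the -y side, pointer and scale on the +y side.
- axle (a point): middle of the kettle's axle, 150 mm above the stand's origin; axes as the stand's (y along the axle)
- cradle (a joint): rocking angle of the kettle (rad): 0 = on its rest, leaning back 0.5 rad towards stand +x; grows as it comes up and its top goes to stand -x; 0.5 upright; front stop 1.1. Low friction, damping 0.1 N m s/rad. Top-heavy: its weight pulls back below about 0.54, forward above, and it falls either way. Swing faster than 1.3 rad/s counts as a slam
- handle (a joint): handle angle relative to the kettle (rad), 0 = spring relaxed, in line with the kettle's upright axis; positive = ahead in the direction of growing cradle. Spring 0.40 N m/rad, damping 0.02 N m s/rad, stops at +-1.4. Handle's lean from upright to stand -x = cradle + handle - 0.5. On the rest it must lead by about 0.8 (0.55 to 1.15) before the kettle lifts, then fall back
- grip (a point): grip point, middle of the free part of the handle's round black bar (22 mm diameter, 100 mm long, level, along stand y); 170 mm from the axle line, 197 mm to -y of the axle's middle. Pinch from above, fingers closing along stand x (the bar turns in the pads). It moves on an arc about the axle. The steel arm meets the bar 49 mm from here to +y
- mark (a joint): setting of the brass tab on the scale (rad), same zero and direction as cradle: the pointer stands on the middle of the tab when cradle equals mark. It differs from run to run, 0.42 to 0.72; stiff, not to be moved.
- pointer_tip (a point): tip of the flat black pointer, fixed to the kettle, 170 mm from the axle, 137 mm to +y of its middle
- mark_tip (a point): middle of the inner edge of the brass tab, on the pointer's arc (170 mm from the axle); the tab is 34 mm wide along the arc, so the pointer is over it within 17 mm (0.1 rad) of this point
- heater: black heater disc 90 mm wide under the kettle's bottom, fixed to it, 0.3 kg; origin on the axle, give or take 8 mm; hot, not to be touched
- squeeze: red squeeze bottle standing upright, diameter 64 mm, 190 mm high; origin centre of its underside; bystander
- bowl: steel bowl, rim radius 75 mm, 70 mm high; origin centre of its underside; bystander
- cup: white mug, rim radius 38 mm, 80 mm high; origin centre of its underside; bystander
- kettle (a point): steel kettle with lid, spout lip towards stand -x and black pointer; 188 mm wide, 215 mm high; origin on the axle, z along its upright axis (top 136 mm above, bottom 77 mm below). Hot: not to be touched. With heater: 3.6 kg, inertia about the axle 0.020 kg m2, weight moment 0.65 N m x sin(cradle - 0.54), nominal; hidden masses shift 0.65 by up to 25 %, 0.54 by 0.1

How it is judged (in metres and radians):
On the way, in this order (a step that is already met when the one before it is completed fails the run):
1. the pointer stays over the brass tab (tip within 17 mm of the tab's middle) for five seconds on end (distance between pointer_tip and mark_tip below 0.017 m), for 5 s.
2. the kettle is back down on its rest (value of joint cradle below 0.04 rad), for 0.2 s.
At the end, for the whole second after the job is handed in: The kettle lies still on its rest (cradle under 0.04 rad, under 0.1 rad/s), the tab is where it was (8 mm) and everything is released (value of joint cradle below 0.04 rad and velocity of joint cradle between -0.1 and 0.1 rad/s and distance of mark_tip from where it was at the start of the episode below 0.008 m); the robot touches nothing.
It fails at once if the kettle swings fast or slams (more than 1.3 rad/s) (velocity of joint cradle above 1.3 rad/s or velocity of joint cradle below -1.3 rad/s).
It fails at once if the kettle tips forward against its front stop (value of joint cradle above 1.05 rad).
It fails at once if the robot touches the kettle, its pointer or the heater instead of the handle (more than 0.5 N) (contact force between any of the arm, the fingers and heater above 0.5 N or contact force between any of the arm, the fingers and cradle_c0 above 0.5 N or contact force between any of the arm, the fingers and cradle_c1 above 0.5 N or contact force between any of the arm, the fingers and cradle_c2 above 0.5 N or contact force between any of the arm, the fingers and cradle_c3 above 0.5 N or contact force between any of the arm, the fingers and cradle_c4 above 0.5 N or contact force between any of the arm, the fingers and cradle_c5 above 0.5 N or contact force between any of the arm, the fingers and cradle_c6 above 0.5 N or contact force between any of the arm, the fingers and cradle_c7 above 0.5 N).
It fails at once if the tab is shifted (distance of mark_tip from where it was at the start of the episode above 0.008 m).
It fails at once if the squeeze bottle, bowl or cup is moved (distance of any of squeeze, bowl, cup from where it was at the start of the episode above 0.03 m).
It also fails if it takes over 72 s, if anything falls off the work surface, if the arm or the gripper's body presses on something with over 40 N, if the wrist force passes 120 N, or if a joint passes its speed limit or range.

ROBOT

A 6-joint arm with a two-finger parallel gripper is mounted at the origin on the work surface. World frame = base frame: x ahead of the robot, y to its left, z up, the work surface at z = 0. Lengths are in mm, angles in rad, forces in N, time in s.
With the tool pointing down it reaches from about 225 to 875 mm from the base axis. Payload 3.4 kg.
Tool frame: the origin (TCP) lies at the very end of the fingers, on their centre line; the grasp point (between the pads) lies 19 mm behind it; y points along the fingers, z is the direction in which the jaws open and shut, and the axes are right-handed (so a half turn about y gives the same grasp; the last joint's range is limited). The gripper opens to 85 mm and grips with 20 to 120 N. Pads are 22 mm wide; open, the fingers measure 114 mm over their backs; the gripper's body (76 mm by 85 mm) begins 54 mm behind the grasp point. The pads swing forward as they close: fully open they stand 13 mm farther back than shut.
Start: joints at [-1.314, 0.276, 1.505, -0, 1.361, -0.121], TCP at [212.105, -534.485, 231.328] pointing down, gripper open.
Joint ranges: [-2.89, 2.89], [-0.75, 2.08], [0.22, 2.7], [-1.18, 4.32], [0.11, 2.71], [-2.7, 2.7]. Speed limits (rad/s): [2.57, 2.57, 3.14, 3.14, 3.14, 3.14].

INTERFACE

Orientations are given as a unit quaternion [x, y, z, w].
In Python, from station import env, eyes, ticket gives the robot as it stands. The module is installed in compiled form; this text tells all that it offers.
- The arm moves only by the shell command python3 -m crank 'ROWS' [FORCE]. ROWS is JSON, a list of rows, each an object of numbers: "claw": the closure, from -1 (fully open) to 1 (shut); "x", "y", "z": the shift along the tool's x, y, z scaled (see below); "roll": the turn about the tool's y scaled (see below). In form: [{"claw": .., "x": .., "y": .., "z": .., "roll": ..}, ...]. A call has 1 to 12 rows; each row is the pose to reach, as a shift and turn from the pose commanded when the call began, along the tool's axes at that moment; what a row does not reach only later rows make up. The controller multiplies each number of a shift by 20 cm and each number of a turn by 2 rad. A row lasts 1/8 s, in which the tool goes at most 62.5 mm and 10.7 degrees, less where a joint would pass 70% of its speed; a pose out of reach is approached as far as the arm can. A call with a number of a shift or a turn outside -1 to 1 is refused whole. A call with a gripper value outside its range is refused whole. The fingers move at their own pace and stop on an object; FORCE is the grip in N (left out, the last holds). Time passes only in rows, so rows that repeat a pose let the fingers close. It gives the time, the measured TCP pose, the force and the opening at its end, in the units of the state.
- env.get_obs(): the state, without advancing time (a new reading comes with each control period).
- eyes.camera(name): name is "side" or "top" or "wrist"; returns a dict with "img" (400x640x3 uint8, blue, green, red), "fx", "fy", "cx", "cy" (pixels), "D" ([k1, k2, p1, p2, k3] as OpenCV has them; the pictures are not rectified), "R" (3x3) and "t" (3): a world point X has camera coordinates R X + t. Camera axes: x right, y down, z forward; pixel columns grow to the right and rows downward; lengths in mm; the calibration is good to about 2 mm. A picture is of the moment at which its call begins. There is no depth.
- ticket.job_done(): hands the job in, once; it reports no verdict.
The state is a dict: "time_s": time; "joints": joint angles; "qvel": joint speeds; "joint_efforts": joint torques, N m; "tool_pos": TCP position; "tool_rot": TCP orientation; "wrist_force": force on the tool from outside, world axes, zero at the start; "wrist_torque": the same for the moment, N m; "gripper_width": finger opening in mm.
Only numpy, scipy, OpenCV 4.12 (cv2) and the standard library are available. Lean on these libraries where they do the work, as an engineer would, in place of code of your own. Each camera call takes 0.05 s, during which the arm holds its last target. There are 200 camera calls.

## Working session

There is one attempt and no reset: what is moved stays moved. The work goes in short steps, Python scripts to look and compute and a shell command to move; the robot and the scene stay as the last step left them, time stands still between calls to the robot, and variables do not carry over. Pictures are saved under pics/ and viewed, about 8 in all and at most 12, crops included, and the job is handed in when it is done.

```bash
mkdir -p pics; cat > h.py <<'E'
import numpy as np, cv2
from station import env, eyes, ticket
def cam(n):
    c=eyes.camera(n); c['K']=np.array([[c['fx'],0,c['cx']],[0,c['fy'],c['cy']],[0,0,1.]]); c['R']=np.array(c['R']);c['t']=np.array(c['t']);c['D']=np.array(c['D'],float); return c
def ray(c,p):
    u=cv2.undistortPoints(np.array([[p]],float),c['K'],c['D'])[0,0]
    d=c['R'].T@np.array([u[0],u[1],1]); return -c['R'].T@c['t'], d/np.linalg.norm(d)
def plane(c,p,z):
    o,d=ray(c,p); return o+d*(z-o[2])/d[2]
def tri(c1,p1,c2,p2):
    (a,d),(b,e)=ray(c1,p1),ray(c2,p2)
    s=np.linalg.lstsq(np.c_[d,-e],b-a,rcond=None)[0]; P,Q=a+d*s[0],b+e*s[1]
    return (P+Q)/2,np.linalg.norm(P-Q)
def proj(c,X):
    return cv2.projectPoints(np.array(X,float).reshape(-1,1,3),cv2.Rodrigues(c['R'])[0],c['t'],c['K'],c['D'])[0][:,0]
E
python3 - <<'E'
from h import *
for n in ['top','side','wrist']:
    c=cam(n); cv2.imwrite(f'pics/{n}0.png',c['img']); print(n,-c['R'].T@c['t'],c['R'][2])
o=env.get_obs(); print(o)
from scipy.spatial.transform import Rotation as R
print(R.from_quat(o['tool_rot']).as_matrix())
E
```

```text
top [ 417.28559044   42.03509186 1356.87398288] [ 0.11396101 -0.00536666 -0.99347073]
side [-437.44385881  319.35101101 1397.80460461] [ 0.63488102 -0.16790772 -0.75414394]
wrist [ 286.01056995 -503.72461486  372.55101839] [-0.28928767 -0.11157172 -0.95071783]
{'time_s': 0.15, 'joints': array([-1.31400038e+00,  2.76447302e-01,  1.50581917e+00, -3.20772172e-05,
        1.36070642e+00, -1.21004029e-01]), 'qvel': array([ 0.00117966, -0.00108583, -0.00339455, -0.00036531,  0.00086124,
        0.00109685]), 'joint_efforts': array([ 1.83014228e-03, -4.17142296e+01, -2.46031433e+01, -1.41263540e-04,
        7.67353107e-03,  1.61511304e-05]), 'tool_pos': array([ 211.98720304, -534.08052988,  230.6490417 ]), 'tool_rot': array([-0.13282597,  0.69501383, -0.69404161,  0.13273762]), 'wrist_force': array([0.28592779, 0.30689323, 0.30777669]), 'wrist_torque': array([-0.00960615, -0.04481396,  0.03037586]), 'gripper_width': 85.46083301950334}
[[-9.29475973e-01 -3.80899561e-04  3.68882462e-01]
 [-3.68882634e-01  1.32700866e-03 -9.29475035e-01]
 [-1.35473588e-04 -9.99999047e-01 -1.37392990e-03]]
```

View pics/top0.png

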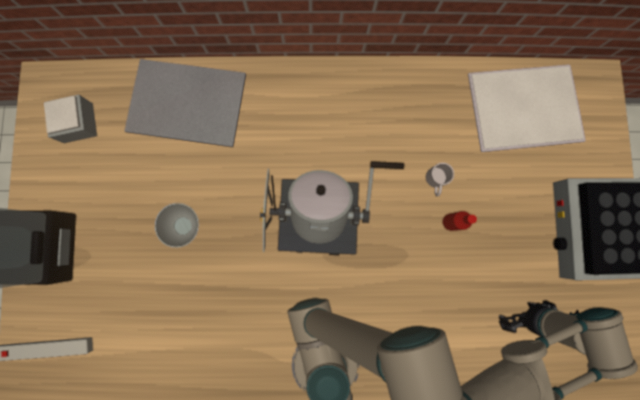

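View pics/side0.png

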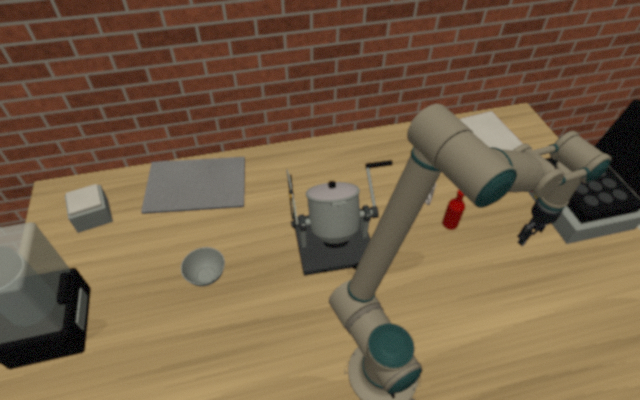

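Top view: kettle on its stand at about (320,215), handle bar at (371–404,165), mug at (439,177), bottle at (460,221), bowl at (177,225). In the side view the bar is at (379,163) and the pointer and scale at about (292,200).

```bash
python3 - <<'E'
from h import *
c=cam('top'); s=cam('side')
def bar(c,r):
    x0,y0,x1,y1=r; g=c['img'][y0:y1,x0:x1].max(2); m=(g<50).astype(np.uint8)
    n,l,st,ce=cv2.connectedComponentsWithStats(m); i=1+st[1:,4].argmax(); ys,xs=np.where(l==i)
    print(st[i],ce[i]+[x0,y0]); return cv2.minAreaRect(np.c_[xs+x0,ys+y0].astype(np.float32))
b=bar(c,(362,155,412,180)); b2=bar(s,(355,155,400,172)); print(b,b2)
print('grip tri',tri(c,b[0],s,b2[0]),'plane',plane(c,b[0],299))
p=cv2.boxPoints(b); 
P=[plane(c,q,299) for q in p]; print(np.round(P))
a=c['img'][150:265,250:412]; d=s['img'][160:280,275:395]
a=cv2.resize(a,None,fx=4.9,fy=4.9,interpolation=cv2.INTER_CUBIC); d=cv2.resize(d,None,fx=5,fy=5,interpolation=cv2.INTER_CUBIC)
cv2.imwrite('pics/topc.png',np.clip(a*1.5,0,255)); cv2.imwrite('pics/sidec.png',np.clip(d*1.5,0,255))
E
```

```text
[ 10  10  32   5 124] [387.68548387 167.09677419]
[13  6 25  5 76] [380.07894737 163.05263158]
((387.51873779296875, 167.1259307861328), (31.111135482788086, 3.7952589988708496), 2.862405300140381) ((380.00775146484375, 163.06153869628906), (3.1008682250976562, 24.310808181762695), 82.87498474121094)
grip tri (array([ 627.37820077, -177.30989573,  253.58430955]), np.float64(0.3182514530416121)) plane [ 618.68801069 -168.42895073  299.        ]
[[ 616. -125.  299.]
 [ 626. -125.  299.]
 [ 622. -212.  299.]
 [ 611. -211.  299.]][ WARN:0@2.750] global loadsave.cpp:1063 imwrite_ Unsupported depth image for selected encoder is fallbacked to CV_8U.
```

View pics/topc.png

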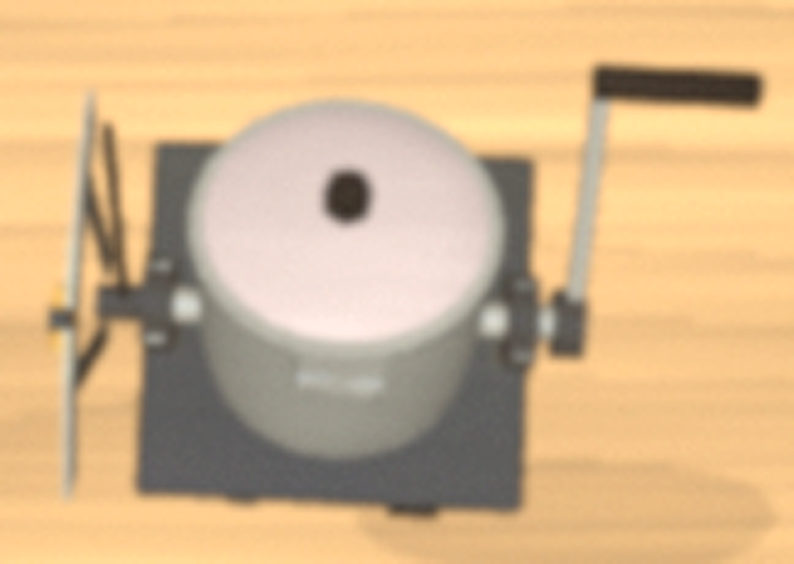

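View pics/sidec.png

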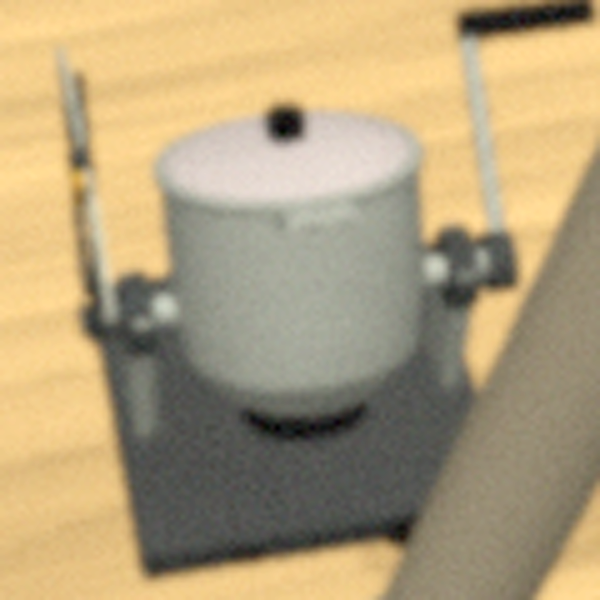

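Top crop: handle hub at (366,216), scale side axle end at (272,212), and base corners at crop (157,143), (532,158), (521,510) and (138,492). Side crop: tab at crop (78,181), handle hub at (503,257). I'll cross-check the geometry because the two-view grip height (254 mm) disagrees with the expected 299 mm.

```bash
python3 - <<'E'
from h import *
np.set_printoptions(suppress=True,precision=1)
c=cam('top'); s=cam('side')
T=lambda u,v:(250+u/4.9-.4,150+v/4.9-.4); S=lambda u,v:(275+u/5-.4,160+v/5-.4)
print(c['D'],c['fx'],s['fx'],s['D'])
for n,a,b in [('hubR',(568,325),(503,257)),('bossL',(187,306),(165,305)),('bossR',(494,321),(435,266)),('hubL',(112,303),(98,318)),('knob',(347,190),(285,118)),('barL',(597,83),(462,23)),('barR',(760,90),(590,13)),('tab',(58,318),(78,181)),('nearL',(138,492),(148,572))]:
    print(n,tri(c,T(*a),s,S(*b)))
Q=[plane(c,T(*q),35) for q in [(157,143),(532,158),(521,510),(138,492)]]
print(np.array(Q),np.mean(Q,0), np.linalg.norm(Q[0]-Q[1]),np.linalg.norm(Q[1]-Q[2]))
E
```

```text
[-0.1  0.   0.   0.   0. ] 387.184808029159 450.85844086906985 [0. 0. 0. 0. 0.]
hubR (array([ 492.1, -123.5,  157.7]), np.float64(0.2778670381054943))
bossL (array([505.8, 118.5, 159. ]), np.float64(1.9435232338979758))
bossR (array([495.3, -75.3, 157.8]), np.float64(2.854375124268695))
hubL (array([508.1, 166. , 156. ]), np.float64(1.3017010668020426))
knob (array([565.3,  19. , 262.5]), np.float64(1.9913633826844943))
barL (array([ 628.7, -129.1,  257.9]), np.float64(1.898154215063318))
barR (array([ 626.2, -227.4,  247.5]), np.float64(3.4169640598076008))
tab (array([487.1, 177.3, 327.3]), np.float64(0.43866780189223487))
nearL (array([385.7, 161.2,  15.9]), np.float64(0.73332569279643))
[[ 629.9  146.7   35. ]
 [ 617.7 -117.6   35. ]
 [ 371.9 -105.4   35. ]
 [ 386.   159.2   35. ]] [501.4  20.7  35. ] 264.6353022583188 246.10105561370364
```

```bash
python3 -m crank '[{"claw":-1,"x":-0.1,"y":-0.3,"z":-0.1,"roll":-0.09},{"claw":-1,"x":-0.3,"y":-0.5,"z":-0.3,"roll":-0.18},{"claw":-1,"x":-0.5,"y":-0.5,"z":-0.5,"roll":-0.27},{"claw":-1,"x":-0.7,"y":-0.5,"z":-0.7,"roll":-0.36},{"claw":-1,"x":-0.9,"y":-0.5,"z":-0.9,"roll":-0.45},{"claw":-1,"x":-1,"y":-0.5,"z":-1,"roll":-0.54},{"claw":-1,"x":-1,"y":-0.5,"z":-1,"roll":-0.571},{"claw":-1,"x":-1,"y":-0.5,"z":-1,"roll":-0.571}]' 20
python3 - <<'E'
from h import *
from scipy.spatial.transform import Rotation as R
o=env.get_obs(); print(R.from_quat(o['tool_rot']).as_matrix().round(3),o['joints'])
E
```

```text
time_s: 1.35
tool_pos: [324.3, -274.4, 331.5]
tool_rot: [0.487, -0.512, 0.513, -0.487]
wrist_force: [0.4, -0.6, 0.1]
gripper_width: 85.5
[[-0.051  0.     0.999]
 [-0.999 -0.001 -0.051]
 [ 0.001 -1.     0.   ]] [-8.66135273e-01 -1.01101080e-03  1.59581052e+00 -1.81217081e-04
  1.54612709e+00 -8.15329091e-01]
```

```bash
python3 -m crank '[{"claw":-1,"x":-0.15,"y":0,"z":0.25,"roll":0},{"claw":-1,"x":-0.3,"y":0,"z":0.5,"roll":0},{"claw":-1,"x":-0.45,"y":0,"z":0.75,"roll":0},{"claw":-1,"x":-0.54,"y":0,"z":1,"roll":0}]'
python3 -m crank '[{"claw":-1,"x":0,"y":0,"z":0.25,"roll":0},{"claw":-1,"x":0,"y":0,"z":0.49,"roll":0},{"claw":-1,"x":0,"y":0,"z":0.49,"roll":0},{"claw":-1,"x":0,"y":0,"z":0.49,"roll":0}]'
cat > meas.py <<'E'
from h import *
A=np.array([501.4,20.7,150.]); yaw=-.05
ex=np.array([np.cos(yaw),np.sin(yaw),0]); ey=np.array([-ex[1],ex[0],0]); ez=np.array([0,0,1.])
def knob(c,roi,thr=70):
    x0,y0,x1,y1=roi; m=(c['img'][y0:y1,x0:x1].max(2)<thr).astype(np.uint8)
    n,l,st,ce=cv2.connectedComponentsWithStats(m)
    if n<2: return None
    g=[(st[i,4],ce[i]+[x0,y0]) for i in range(1,n)]
    return g
def pl(c,p,yl):  # ray onto plane stand-y = yl ; returns stand x,z rel axle
    o,d=ray(c,p); s=(yl-(o-A)@ey)/(d@ey); P=o+d*s-A; return P@ex,P@ez
E
python3 - <<'E'
from meas import *
np.set_printoptions(suppress=True,precision=3)
c=cam('top'); s=cam('side'); w=cam('wrist')
print('top',knob(c,(300,170,340,205))); print('side',knob(s,(315,172,350,196)))
for k,n in ((c,'top'),(s,'side')):
    h=cv2.cvtColor(k['img'],cv2.COLOR_BGR2HSV); x0,y0,x1,y1=(255,200,270,230) if n=='top' else (284,180,298,215)
    print(n); print(h[y0:y1,x0:x1,1][::1])
a=np.hstack([c['img'][140:290,240:440],s['img'][140:290,260:460]]); a=cv2.resize(a,None,fx=2,fy=2,interpolation=cv2.INTER_CUBIC)
b=cv2.resize(w['img'],(480,300)); f=np.zeros((600,800,3),np.uint8); f[:300]=a; f[300:,:480]=b
cv2.imwrite('pics/m1.png',f)
E
```

```text
time_s: 1.85
tool_pos: [531.0, -176.4, 331.3]
tool_rot: [0.487, -0.513, 0.513, -0.487]
wrist_force: [-0.1, -0.6, 0.3]
gripper_width: 85.2
time_s: 2.35
tool_pos: [626.7, -182.6, 330.6]
tool_rot: [-0.487, 0.513, -0.512, 0.486]
wrist_force: [0.5, 0.5, -0.4]
gripper_width: 85.5
top [(np.int32(58), array([320.397, 189.759]))]
side [(np.int32(32), array([341.594, 172.469]))]
top
[[112 112 113 111 112 111 112 104  84  56  44  73 105 109 109]
 [111 111 111 111 111 113 111 105  81  52  39  76 105 110 109]
 [111 111 111 113 113 112 111 104  79  49  40  75 104 110 110]
 [112 112 110 112 112 112 112 103  80  51  41  80 107 112 110]
 [112 113 112 111 112 111 112 103  78  46  41  83 110 112 113]
 [110 112 112 110 112 113 112 102  74  41  42  86 109 111 111]
 [110 112 110 112 112 113 111 103  72  40  43  89 108 112 111]
 [112 110 112 112 112 114 114 102  70  39  43  89 109 111 110]
 [112 110 112 112 113 117 122 110  71  40  51  95 110 109 107]
 [112 113 112 111 113 123 133 118  78  43  57  97 110 109 100]
 [112 112 112 112 116 126 137 120  77  43  56  97 109 107  96]
 [112 111 111 110 114 123 137 1
[... 2537 characters left out ...]
8 109 111 112 104  98  98  78  45  58  83 102 106]
 [111 106 109 108 110 112 103  95  78  53  54  80  96 112]
 [106 109 111 108 112 113 107  94  89  63  52  73  92 108]
 [113 112 113 108 112 106 109 111  96  65  48  69  96 106]
 [108 110 114 109 110 113 107  95  96  59  48  63  88 106]
 [108 110 113 113 111 112 118 106  86  65  45  61  86 106]
 [110 112 111 107 112 110 111 103  99  69  51  64  84 105]
 [112 111 111 113 111 109 107 101  96  78  48  61  82 102]
 [114 114 113 110 107 114 111 103  93  72  42  51  75 100]
 [111 112 109 108 108 109 115 103 101  71  37  49  71  98]
 [105 114 106 114 113 111 103 101  90  64  35  49  72  90]
 [111 111 106 113 113 109 108 107  79  50  38  44  62  90]]
```

View pics/m1.png

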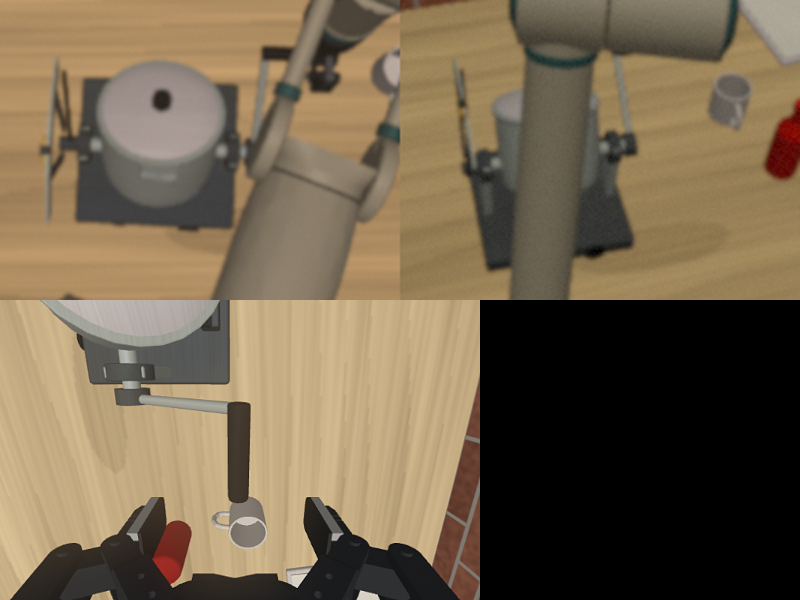

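The top view still shows the knob (320.4,189.8), tab (261,214.6) and pointer. The arm blocks the side view. In the wrist view the bar lies centred between the fingers, at about (317,140)–(318,265) full-size.

```bash
cat >> meas.py <<'E'
from scipy.optimize import brentq
def kn_res(c,p,ang,r):
    X=A+ex*(-r*np.sin(ang-.5))+ez*(r*np.cos(ang-.5)); return proj(c,X)[0]-p
RK=[128.]
def cradle(c):
    g=knob(c,(300,165,340,240))
    # choose biggest compact
    g=[k for k in g if 20<k[0]<150]; p=max(g,key=lambda k:k[0])[1]
    return brentq(lambda a:kn_res(c,p,a,RK[0])[1],-.6,1.3),p
E
python3 - <<'E'
from meas import *
np.set_printoptions(suppress=True,precision=3)
c=cam('top'); w=cam('wrist'); p=np.array([320.4,189.76])
for r in (115,120,125,130,135,140): print(r,kn_res(c,p,0,r))
P=plane(c,(260.5,214.6),325); Q=P-A; print('tab',P,Q@ex,Q@ey,[.5-np.arctan2(Q@ex,z) for z in (170,175,180)])
for q in [(271.8,211.5),(365.5,216)]:
    H=plane(c,q,150); print('hub',H,(H-A)@ex,(H-A)@ey)
for z in (245,255): print(plane(w,(317,140),z),plane(w,(318,265),z),plane(c,(371.5,166.5),z),plane(c,(405.5,167.8),z))
E
```

```text
115 [-0.01  2.09]
120 [0.057 1.07 ]
125 [0.124 0.043]
130 [ 0.192 -0.991]
135 [ 0.26  -2.034]
140 [ 0.328 -3.084]
tab [486.886 179.919 325.   ] -22.453354429783573 158.29471212013385 [np.float64(0.6313184698822618), np.float64(0.6276076981285117), np.float64(0.6240998311581293)]
hub [508.194 168.047 150.   ] -0.5789352575241187 147.50254772713217
hub [ 492.314 -124.598  150.   ] -1.8131790020572436 -145.57033419697964
[ 631.756 -129.912  245.   ] [ 627.751 -228.985  245.   ] [ 631.023 -132.209  245.   ] [ 626.763 -232.036  245.   ]
[ 631.684 -128.675  255.   ] [ 627.854 -223.426  255.   ] [ 629.1   -130.642  255.   ] [ 624.879 -229.571  255.   ]
```

```bash
sed -i 's/RK=\[128.\]/RK=[125.]/' meas.py
python3 -m crank '[{"claw":-1,"x":-0.01,"y":0.2,"z":0.01,"roll":0},{"claw":-1,"x":-0.01,"y":0.4,"z":0.01,"roll":0},{"claw":-1,"x":-0.01,"y":0.5,"z":0.01,"roll":0},{"claw":-1,"x":-0.01,"y":0.5,"z":0.01,"roll":0},{"claw":1,"x":-0.01,"y":0.5,"z":0.01,"roll":0},{"claw":1,"x":-0.01,"y":0.5,"z":0.01,"roll":0},{"claw":1,"x":-0.01,"y":0.5,"z":0.01,"roll":0},{"claw":1,"x":-0.01,"y":0.5,"z":0.01,"roll":0},{"claw":1,"x":-0.01,"y":0.5,"z":0.01,"roll":0},{"claw":1,"x":-0.01,"y":0.5,"z":0.01,"roll":0}]' 20
cat > st.py <<'E'
from meas import *
# frozen readout: TCP -> handle lean phi; cradle from knob
o=env.get_obs(); c=cam('top'); G=np.array(o['tool_pos'])+[0,0,19]-A
f=np.array(o['wrist_force'])
try: a,p=cradle(c)
except Exception as e: a,p=float('nan'),str(e)
gx,gz=G@ex,G[2]; phi=np.arctan2(-gx,gz)
print(f"t {o['time_s']:.2f} c {a:.3f} knob {np.round(p,2)} gx {gx:.1f} gz {gz:.1f} r {np.hypot(gx,gz):.1f} phi {phi:.3f} h {phi+.5-a:.3f} Fx {f@ex:.2f} Fy {f@ey:.2f} Fz {f[2]:.2f} w {o['gripper_width']:.1f}")
E
python3 st.py
python3 - <<'E'
from h import *
w=cam('wrist'); cv2.imwrite('pics/w2.png',cv2.resize(w['img'],(480,300)))
E
```

```text
time_s: 3.85
tool_pos: [630.1, -180.4, 231.7]
tool_rot: [0.487, -0.512, 0.513, -0.487]
wrist_force: [1.2, -0.4, 1.1]
gripper_width: 21.0
t 3.85 c -0.003 knob [320.44 189.69] gx 138.6 gz 100.7 r 171.3 phi -0.942 h -0.439 Fx 1.18 Fy -0.31 Fz 1.09 w 21.0
```

View pics/w2.png

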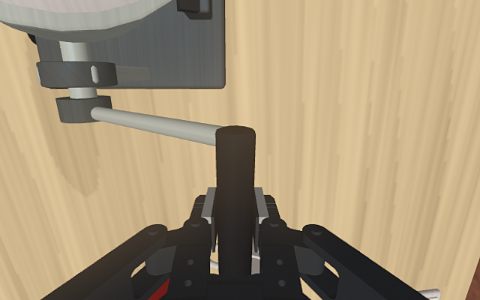

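The bar is held between the pads (21 mm opening), with the steel arm clear of the fingers. Next I bring the handle up along its arc to lean 0, still below lift-off.

```bash
python3 -m crank '[{"claw":1,"x":0,"y":-0.061,"z":-0.049,"roll":0},{"claw":1,"x":0,"y":-0.116,"z":-0.102,"roll":0},{"claw":1,"x":0,"y":-0.171,"z":-0.166,"roll":0},{"claw":1,"x":0,"y":-0.22,"z":-0.236,"roll":0},{"claw":1,"x":0,"y":-0.262,"z":-0.31,"roll":0},{"claw":1,"x":0,"y":-0.296,"z":-0.388,"roll":0},{"claw":1,"x":0,"y":-0.321,"z":-0.469,"roll":0},{"claw":1,"x":0,"y":-0.339,"z":-0.552,"roll":0},{"claw":1,"x":0,"y":-0.347,"z":-0.62,"roll":0},{"claw":1,"x":0,"y":-0.35,"z":-0.6875,"roll":0},{"claw":1,"x":0,"y":-0.35,"z":-0.6875,"roll":0}]'; python3 st.py
```

```text
time_s: 5.32
tool_pos: [490.6, -172.9, 301.2]
tool_rot: [-0.487, 0.513, -0.512, 0.487]
wrist_force: [1.8, 2.2, 5.5]
gripper_width: 21.4
t 5.33 c -0.003 knob [320.44 189.69] gx -1.1 gz 170.2 r 170.2 phi 0.006 h 0.509 Fx 1.67 Fy 2.30 Fz 5.54 w 21.4
```

```bash
python3 -m crank '[{"claw":1,"x":0,"y":0,"z":-0.05,"roll":0},{"claw":1,"x":0,"y":0.002,"z":-0.09,"roll":0},{"claw":1,"x":0,"y":0.005,"z":-0.13,"roll":0},{"claw":1,"x":0,"y":0.01,"z":-0.16,"roll":0},{"claw":1,"x":0,"y":0.01,"z":-0.16,"roll":0}]'; python3 st.py
```

```text
time_s: 6.0
tool_pos: [459.4, -171.3, 299.2]
tool_rot: [-0.487, 0.513, -0.512, 0.487]
wrist_force: [2.2, 3.2, 3.5]
gripper_width: 21.3
t 6.00 c -0.003 knob [320.44 189.69] gx -32.4 gz 168.2 r 171.3 phi 0.190 h 0.693 Fx 2.01 Fy 3.35 Fz 3.46 w 21.3
```

```bash
python3 -m crank '[{"claw":1,"x":0,"y":0.006,"z":-0.03,"roll":0},{"claw":1,"x":0,"y":0.015,"z":-0.06,"roll":0},{"claw":1,"x":0,"y":0.021,"z":-0.08,"roll":0},{"claw":1,"x":0,"y":0.021,"z":-0.08,"roll":0}]'; python3 st.py
```

```text
time_s: 6.55
tool_pos: [443.5, -170.6, 294.9]
tool_rot: [-0.487, 0.513, -0.512, 0.487]
wrist_force: [3.2, 4.2, 4.0]
gripper_width: 21.0
t 6.55 c -0.003 knob [320.44 189.69] gx -48.3 gz 163.9 r 170.8 phi 0.287 h 0.790 Fx 2.98 Fy 4.37 Fz 3.99 w 21.0
```

```bash
python3 -m crank '[{"claw":1,"x":-0.005,"y":0.005,"z":-0.018,"roll":0},{"claw":1,"x":-0.005,"y":0.011,"z":-0.035,"roll":0},{"claw":1,"x":-0.005,"y":0.011,"z":-0.035,"roll":0},{"claw":1,"x":-0.005,"y":0.011,"z":-0.035,"roll":0}]'; python3 st.py
```

```text
time_s: 7.1
tool_pos: [437.1, -170.2, 292.9]
tool_rot: [0.488, -0.512, 0.513, -0.487]
wrist_force: [2.5, -1.8, 1.9]
gripper_width: 21.0
t 7.10 c 0.005 knob [320.44 189.97] gx -54.7 gz 161.9 r 170.9 phi 0.326 h 0.821 Fx 2.56 Fy -1.66 Fz 1.90 w 21.0
```

```bash
python3 -m crank '[{"claw":1,"x":0,"y":0,"z":0,"roll":0},{"claw":1,"x":0,"y":0,"z":0,"roll":0}]'; python3 st.py;  python3 -m crank '[{"claw":1,"x":0,"y":0,"z":0,"roll":0},{"claw":1,"x":0,"y":0,"z":0,"roll":0}]'; python3 st.py
```

```text
time_s: 7.4
tool_pos: [437.2, -170.2, 293.0]
tool_rot: [0.487, -0.512, 0.513, -0.487]
wrist_force: [2.1, -3.2, 2.1]
gripper_width: 21.3
t 7.40 c 0.033 knob [320.38 191.  ] gx -54.5 gz 162.0 r 170.9 phi 0.325 h 0.791 Fx 2.24 Fy -3.11 Fz 2.08 w 21.3
time_s: 7.7
tool_pos: [437.2, -170.1, 293.0]
tool_rot: [0.487, -0.512, 0.513, -0.487]
wrist_force: [2.0, -4.2, 1.0]
gripper_width: 21.1
t 7.70 c 0.063 knob [320.35 192.07] gx -54.5 gz 162.0 r 170.9 phi 0.325 h 0.762 Fx 2.20 Fy -4.14 Fz 0.99 w 21.1
```

```bash
cat > ctl.py <<'E'
# usage: ctl.py cref_end v n : read, fit (c,v,c0), plan n rows moving reference from c to cref_end at speed v
import sys,json
from meas import *
from scipy.optimize import least_squares
I,B,HD,K,M=.020,.1,.02,.4,.65; DT=1/160
def acc(c,v,ph,pv,c0): return (M*np.sin(c-c0)+K*(ph+.5-c)-B*v+HD*(pv-v))/I
def phe(c,c0): return c-.5-M/K*np.sin(c-c0)
def sim(c,v,c0,t0,t1,pf):
    n=max(1,round((t1-t0)/DT)); d=(t1-t0)/n
    for i in range(n):
        t=t0+i*d; p,q=pf(t),pf(t+d); v+=d*acc(c,v,p,(q-p)/d,c0); c+=d*v
    return c,v
o=env.get_obs(); cm=cam('top'); a,_=cradle(cm); G=np.array(o['tool_pos'])+[0,0,19]-A; gx,gz=G@ex,G[2]; ph=np.arctan2(-gx,gz); f=np.array(o['wrist_force'])
S=json.load(open('log.json'))
t=o['time_s']; S['m'].append([t,a]); S['p']=[q for q in S['p'] if q[0]<t-.02]+[[t,ph]]
H=[q for q in S['m'] if q[0]>t-1.3]; pt,pp=np.array(S['p']).T; pf=lambda x:np.interp(x,pt,pp)
def run(x):
    c,v,c0=x; out=[c]
    for (ta,_),(tb,_) in zip(H[:-1],H[1:]): c,v=sim(c,v,c0,ta,tb,pf); out.append(c)
    return np.array(out),c,v
r=least_squares(lambda x:np.r_[(run(x)[0]-[h[1] for h in H])/.003,(x[2]-S['c0'])/.03,(x[1]-0)/1.],[H[0][1],0.1,S['c0']])
_,c,v=run(r.x); c0=r.x[2]; S['c0']=c0
print(f"t {t:.2f} c {a:.3f} fit c {c:.3f} v {v:.3f} c0 {c0:.3f} phi {ph:.3f} r {np.hypot(gx,gz):.1f} F {f@ex:.1f} {f@ey:.1f} {f[2]:.1f} w {o['gripper_width']:.1f} resid {np.abs(r.fun[:-2]).max()*.003:.4f}")
goal,vr,n=float(sys.argv[1]),float(sys.argv[2]),int(sys.argv[3])
ref=c; p=ph; tt=t+.05; S['p'].append([tt,ph]); c,v=sim(c,v,c0,t,tt,lambda x:ph); rows=[]; cs=[]
for k in range(n):
    s=np.clip(goal-ref,-vr*.125,vr*.125); ref+=s; w=s/.125
    q=phe(ref,c0)+.3*w-1.4*(c-ref)-.1*(v-w); q=np.clip(q,p-.12,p+.12)
    c,v=sim(c,v,c0,tt,tt+.125,lambda x:np.interp(x,[tt,tt+.125],[p,q])); tt+=.125; p=q; S['p'].append([tt,p]); cs.append(c)
    rows.append((round(-(170.9*np.cos(q)-gz)/200,3),round((-170.9*np.sin(q)-gx)/200,3)))
print('pred c',np.round(cs,3),'v',round(v,3)); print('y,z',rows); json.dump(S,open('log.json','w'))
E
echo '{"m":[[7.10,0.005],[7.40,0.033]],"p":[[7.05,0.326],[7.40,0.325]],"c0":0.54}' > log.json; python3 ctl.py 0.62 0.25 3
```

```text
t 7.75 c 0.070 fit c 0.070 v 0.127 c0 0.522 phi 0.325 r 170.9 F 1.4 -5.8 1.7 w 21.2 resid 0.0002
pred c [0.101 0.138 0.18 ] v 0.336
y,z [(np.float64(0.018), np.float64(-0.049)), (np.float64(0.012), np.float64(-0.034)), (np.float64(0.003), np.float64(-0.01))]
```

```bash
python3 -m crank '[{"claw":1,"x":0.004,"y":0.018,"z":-0.049,"roll":0},{"claw":1,"x":0.004,"y":0.012,"z":-0.034,"roll":0},{"claw":1,"x":0.004,"y":0.003,"z":-0.01,"roll":0}]' >/dev/null; python3 ctl.py 0.62 0.25 3
```

```text
t 8.18 c 0.186 fit c 0.186 v 0.370 c0 0.520 phi 0.349 r 171.2 F -2.2 -3.7 4.5 w 21.4 resid 0.0009
pred c [0.252 0.291 0.327] v 0.27
y,z [(np.float64(-0.017), np.float64(0.057)), (np.float64(-0.024), np.float64(0.084)), (np.float64(-0.029), np.float64(0.106))]
```

Model matches well.

```bash
python3 -m crank '[{"claw":1,"x":0.004,"y":-0.017,"z":0.057,"roll":0},{"claw":1,"x":0.004,"y":-0.024,"z":0.084,"roll":0},{"claw":1,"x":0.004,"y":-0.029,"z":0.106,"roll":0}]' >/dev/null; python3 ctl.py 0.62 0.25 3
```

```text
t 8.60 c 0.314 fit c 0.315 v 0.224 c0 0.522 phi 0.208 r 170.7 F -1.0 0.6 -1.4 w 21.1 resid 0.0030
pred c [0.357 0.395 0.434] v 0.315
y,z [(np.float64(0.005), np.float64(-0.024)), (np.float64(-0.0), np.float64(-0.004)), (np.float64(-0.005), np.float64(0.022))]
```

```bash
python3 -m crank '[{"claw":1,"x":0,"y":0.005,"z":-0.024,"roll":0},{"claw":1,"x":0,"y":0,"z":-0.004,"roll":0},{"claw":1,"x":0,"y":-0.005,"z":0.022,"roll":0}]' >/dev/null; python3 ctl.py 0.62 0.2 3
```

```text
t 9.03 c 0.411 fit c 0.412 v 0.264 c0 0.528 phi 0.188 r 170.8 F -1.4 3.9 0.1 w 21.5 resid 0.0031
pred c [0.459 0.491 0.52 ] v 0.228
y,z [(np.float64(-0.005), np.float64(0.029)), (np.float64(-0.009), np.float64(0.051)), (np.float64(-0.011), np.float64(0.071))]
```

```bash
python3 -m crank '[{"claw":1,"x":0,"y":-0.005,"z":0.029,"roll":0},{"claw":1,"x":0,"y":-0.009,"z":0.051,"roll":0},{"claw":1,"x":0,"y":-0.011,"z":0.071,"roll":0}]' >/dev/null; python3 ctl.py 0.62 0.2 3
```

```text
t 9.45 c 0.512 fit c 0.512 v 0.196 c0 0.530 phi 0.099 r 171.2 F -2.5 5.1 2.6 w 21.0 resid 0.0005
pred c [0.549 0.579 0.61 ] v 0.247
y,z [(np.float64(0.002), np.float64(-0.008)), (np.float64(0.001), np.float64(0.011)), (np.float64(-0.001), np.float64(0.032))]
```

```bash
python3 -m crank '[{"claw":1,"x":-0.004,"y":0.002,"z":-0.008,"roll":0},{"claw":1,"x":-0.004,"y":0.001,"z":0.011,"roll":0},{"claw":1,"x":-0.004,"y":-0.001,"z":0.032,"roll":0}]' >/dev/null; python3 ctl.py 0.622 0.2 3
python3 - <<'E'
from h import *
c=cam('top'); cv2.imwrite('pics/tab1.png',cv2.resize(c['img'][170:245,245:345],None,fx=6,fy=6,interpolation=cv2.INTER_CUBIC))
E
```

```text
t 9.88 c 0.601 fit c 0.602 v 0.227 c0 0.532 phi 0.062 r 170.8 F -1.8 2.6 0.7 w 20.9 resid 0.0021
pred c [0.642 0.659 0.66 ] v -0.034
y,z [(np.float64(-0.002), np.float64(0.029)), (np.float64(0.0), np.float64(0.115)), (np.float64(0.001), np.float64(0.123))]
```

View pics/tab1.png

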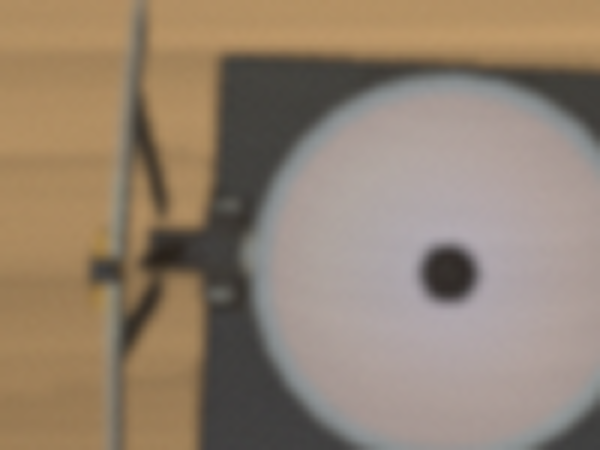

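Top crop: the kettle is nearly upright (knob at crop (448,273)), and the pointer tip at about (148,258) is close to the tab at (104,270). Now braking.

```bash
python3 -m crank '[{"claw":1,"x":0,"y":-0.002,"z":0.055,"roll":0},{"claw":1,"x":0,"y":0,"z":0.125,"roll":0},{"claw":1,"x":0,"y":0.001,"z":0.14,"roll":0}]' >/dev/null
python3 - <<'E'
import json
S=json.load(open('log.json'));p=S['p'][:-4]
P=[9.93,9.98,10.105,10.23,10.355]; V=[.062,.062,-.002,-.084,-.102]
S['p']=p+[list(q) for q in zip(P,V)]; json.dump(S,open('log.json','w'))
E
python3 ctl.py 0.625 0.2 3
```

```text
t 10.35 c -0.222 fit c -0.221 v -2.461 c0 0.848 phi -0.112 r 171.1 F -1.9 0.7 1.4 w 21.2 resid 0.0027
pred c [-0.644 -0.871 -0.987] v -0.485
y,z [(np.float64(-0.005), np.float64(-0.102)), (np.float64(0.002), np.float64(-0.205)), (np.float64(0.022), np.float64(-0.305))]
```

```bash
python3 - <<'E'
import re,json
s=open('meas.py').read()
s=s.replace("g=[k for k in g if 20<k[0]<150]; p=max(g,key=lambda k:k[0])[1]","print([(int(k[0]),k[1].round(1).tolist()) for k in g]); g=[k for k in g if 20<k[0]<150 and abs(k[1][0]-320)<5]; p=min(g,key=lambda k:abs(k[0]-62))[1]")
s=s.replace("(300,165,340,240)","(308,165,332,228)")
open('meas.py','w').write(s)
S=json.load(open('log.json')); S['m']=[m for m in S['m'] if m[1]>0]; S['c0']=.532
S['p']=[q for q in S['p'] if q[0]<10.3]+[[10.35,-.112]]; json.dump(S,open('log.json','w'))
E
python3 ctl.py 0.625 0.2 3
```

```text
[(14, [310.2, 181.7]), (10, [328.6, 182.3]), (42, [319.1, 216.2])]
t 10.40 c 0.633 fit c 0.634 v -0.190 c0 0.539 phi -0.112 r 171.1 F -1.6 0.2 1.4 w 21.1 resid 0.0001
pred c [0.6   0.59  0.593] v 0.044
y,z [(np.float64(-0.004), np.float64(-0.081)), (np.float64(-0.004), np.float64(-0.125)), (np.float64(-0.004), np.float64(-0.126))]
```

```bash
python3 -m crank '[{"claw":1,"x":0,"y":-0.004,"z":-0.081,"roll":0},{"claw":1,"x":0,"y":-0.004,"z":-0.125,"roll":0},{"claw":1,"x":0,"y":-0.004,"z":-0.126,"roll":0}]' >/dev/null; python3 ctl.py 0.625 0.2 3
```

```text
[(6, [309.0, 181.5]), (1, [331.0, 182.0]), (41, [319.1, 215.1])]
t 10.82 c 0.609 fit c 0.609 v 0.115 c0 0.533 phi 0.048 r 172.1 F 0.3 -1.1 4.0 w 20.9 resid 0.0000
pred c [0.635 0.648 0.65 ] v -0.016
y,z [(np.float64(0.005), np.float64(0.019)), (np.float64(0.006), np.float64(0.087)), (np.float64(0.007), np.float64(0.094))]
```

```bash
python3 -m crank '[{"claw":1,"x":0,"y":0.005,"z":0.019,"roll":0},{"claw":1,"x":0,"y":0.006,"z":0.087,"roll":0},{"claw":1,"x":0,"y":0.007,"z":0.094,"roll":0}]' >/dev/null; python3 ctl.py 0.625 0.1 4
```

```text
[(17, [311.1, 181.9]), (12, [328.2, 182.3]), (43, [319.2, 216.8])]
t 11.25 c 0.647 fit c 0.647 v -0.034 c0 0.534 phi -0.067 r 171.1 F -1.5 0.0 7.8 w 21.1 resid 0.0000
pred c [0.635 0.621 0.612 0.61 ] v 0.006
y,z [(np.float64(0.001), np.float64(0.008)), (np.float64(0.0), np.float64(-0.01)), (np.float64(-0.001), np.float64(-0.053)), (np.float64(-0.001), np.float64(-0.058))]
```

```bash
python3 -m crank '[{"claw":1,"x":0,"y":0.001,"z":0.008,"roll":0},{"claw":1,"x":0,"y":0,"z":-0.01,"roll":0},{"claw":1,"x":0,"y":-0.001,"z":-0.053,"roll":0},{"claw":1,"x":0,"y":-0.001,"z":-0.058,"roll":0}]' >/dev/null; 
python3 - <<'E'
s=open('ctl.py').read()
s=s.replace("o=env.get_obs(); cm=cam('top')","""o=env.get_obs(); cm=cam('top')
if len(sys.argv)>4:
    sd=cam('side'); k=[cv2.resize(i,(400,600),interpolation=cv2.INTER_CUBIC) for i in (cm['img'][185:245,250:290],sd['img'][150:240,270:330])]; cv2.imwrite('pics/'+sys.argv[4],np.clip(1.4*np.hstack(k).astype(float),0,255).astype(np.uint8))
EXTRA=.05 if len(sys.argv)>4 else 0
a=0""",1).replace("tt=t+.05;","tt=t+.05+EXTRA;").replace("a=0; a,_","a,_")
open('ctl.py','w').write(s)
E
python3 ctl.py 0.625 0.1 4 tab2.png
```

```text
[(5, [308.8, 181.4]), (1, [331.0, 182.0]), (41, [319.2, 215.0])]
t 11.80 c 0.606 fit c 0.606 v -0.004 c0 0.535 phi 0.001 r 170.4 F 0.7 -0.6 4.8 w 21.1 resid 0.0000
pred c [0.612 0.624 0.633 0.635] v 0.002
y,z [(np.float64(-0.002), np.float64(-0.033)), (np.float64(-0.002), np.float64(-0.007)), (np.float64(-0.002), np.float64(0.026)), (np.float64(-0.002), np.float64(0.031))]
```

View pics/tab2.png

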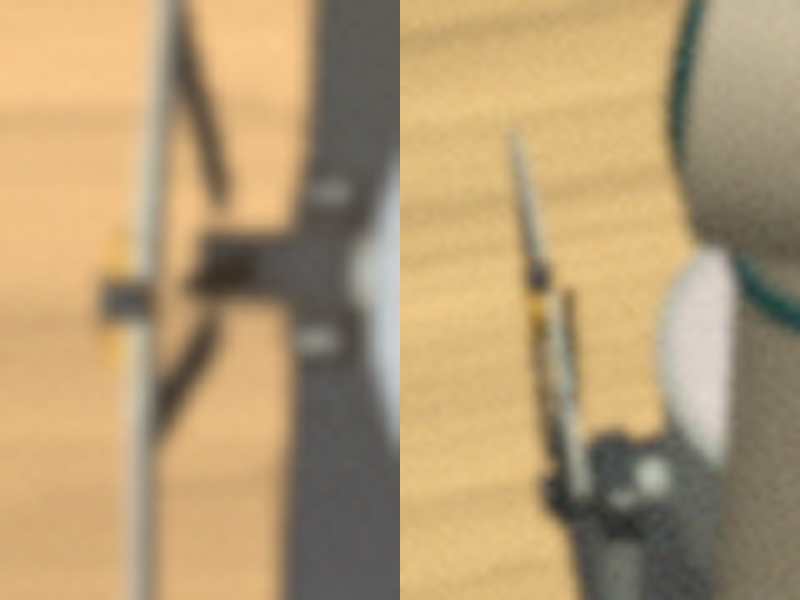

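Side crop: the pointer tip (568,293) is beside the yellow tab (537,310), and in the top crop it is level with the tab. I'll check this against projected points on the next reading.

```bash
sed -i "s/^EXTRA=/if len(sys.argv)>4: import pickle; pickle.dump((cm,sd),open('cams.pkl','wb'))\nEXTRA=/" ctl.py
python3 -m crank '[{"claw":1,"x":0,"y":-0.002,"z":-0.033,"roll":0},{"claw":1,"x":0,"y":-0.002,"z":-0.007,"roll":0},{"claw":1,"x":0,"y":-0.002,"z":0.026,"roll":0},{"claw":1,"x":0,"y":-0.002,"z":0.031,"roll":0}]' >/dev/null; python3 ctl.py 0.625 0.1 4 tab3.png
python3 - <<'E'
import pickle; from meas import *
cm,sd=pickle.load(open('cams.pkl','rb'))
for n,y in (('pointer',137),('tab',152)):
  for a in (.525,.606,.625,.725):
    X=A+ey*y+ex*(-172*np.sin(a-.5))+ez*172*np.cos(a-.5); print(n,a,'topcrop',((proj(cm,X)[0]-[250,185])*10).round(),'sidecrop',((proj(sd,X)[0]-[270,150])*6.667+[400,0]).round())
E
```

```text
[(16, [310.7, 181.7]), (9, [328.6, 182.2]), (44, [319.2, 216.6])]
t 12.40 c 0.642 fit c 0.642 v 0.024 c0 0.534 phi -0.033 r 169.7 F -1.5 -2.2 2.8 w 21.1 resid 0.0000
pred c [0.64  0.629 0.622 0.619] v -0.008
y,z [(np.float64(-0.003), np.float64(0.047)), (np.float64(-0.005), np.float64(0.015)), (np.float64(-0.006), np.float64(-0.01)), (np.float64(-0.006), np.float64(-0.015))]
pointer 0.525 topcrop [190. 233.] sidecrop [569. 280.]
pointer 0.606 topcrop [187. 285.] sidecrop [573. 302.]
pointer 0.625 topcrop [187. 297.] sidecrop [575. 308.]
pointer 0.725 topcrop [184. 361.] sidecrop [581. 339.]
tab 0.525 topcrop [134. 230.] sidecrop [538. 284.]
tab 0.606 topcrop [131. 282.] sidecrop [542. 307.]
tab 0.625 topcrop [131. 294.] sidecrop [543. 312.]
tab 0.725 topcrop [129. 358.] sidecrop [549. 343.]
```

```bash
python3 -m crank '[{"claw":1,"x":0.001,"y":-0.003,"z":0.047,"roll":0},{"claw":1,"x":0.001,"y":-0.005,"z":0.015,"roll":0},{"claw":1,"x":0.001,"y":-0.006,"z":-0.01,"roll":0},{"claw":1,"x":0.001,"y":-0.006,"z":-0.015,"roll":0}]' >/dev/null; python3 ctl.py 0.625 0.1 4
```

```text
[(6, [309.2, 181.3]), (1, [331.0, 182.0]), (42, [319.2, 215.1])]
t 13.00 c 0.607 fit c 0.607 v -0.039 c0 0.537 phi -0.015 r 171.0 F 1.4 -3.7 -7.2 w 21.2 resid 0.0000
pred c [0.607 0.618 0.626 0.63 ] v 0.014
y,z [(np.float64(0.001), np.float64(-0.054)), (np.float64(0.0), np.float64(-0.026)), (np.float64(0.0), np.float64(0.002)), (np.float64(0.0), np.float64(0.008))]
```

```bash
python3 -m crank '[{"claw":1,"x":0.002,"y":0.003,"z":-0.054,"roll":0},{"claw":1,"x":0.002,"y":0.003,"z":-0.026,"roll":0},{"claw":1,"x":0.002,"y":0.003,"z":0.002,"roll":0},{"claw":1,"x":0.002,"y":0.003,"z":0.008,"roll":0}]' >/dev/null; python3 ctl.py 0.625 0.1 4
```

```text
[(15, [310.5, 181.7]), (7, [329.4, 182.3]), (43, [319.1, 216.3])]
t 13.55 c 0.634 fit c 0.634 v 0.023 c0 0.535 phi -0.027 r 171.7 F -2.2 -1.1 5.3 w 21.2 resid 0.0000
pred c [0.633 0.626 0.623 0.622] v -0.003
y,z [(np.float64(0.006), np.float64(0.034)), (np.float64(0.004), np.float64(-0.001)), (np.float64(0.004), np.float64(-0.008)), (np.float64(0.004), np.float64(-0.009))]
```

```bash
python3 -m crank '[{"claw":1,"x":0,"y":0.003,"z":0.034,"roll":0},{"claw":1,"x":0,"y":0.002,"z":-0.001,"roll":0},{"claw":1,"x":0,"y":0.001,"z":-0.008,"roll":0},{"claw":1,"x":0,"y":0.001,"z":-0.009,"roll":0}]' >/dev/null; python3 ctl.py 0.625 0.1 4
```

```text
[(6, [309.0, 181.5]), (2, [312.5, 181.0]), (3, [330.0, 182.0]), (43, [319.3, 215.5])]
t 14.10 c 0.618 fit c 0.618 v -0.023 c0 0.536 phi -0.022 r 171.0 F 1.4 -0.4 2.9 w 21.1 resid 0.0000
pred c [0.617 0.622 0.625 0.626] v 0.005
y,z [(np.float64(0.001), np.float64(-0.035)), (np.float64(0.001), np.float64(-0.009)), (np.float64(0.001), np.float64(-0.004)), (np.float64(0.001), np.float64(-0.002))]
```

Converged; slightly longer steps now.

```bash
python3 -m crank '[{"claw":1,"x":0,"y":0.001,"z":-0.035,"roll":0},{"claw":1,"x":0,"y":0.001,"z":-0.009,"roll":0},{"claw":1,"x":0,"y":0.001,"z":-0.004,"roll":0},{"claw":1,"x":0,"y":0.001,"z":-0.002,"roll":0}]' >/dev/null; python3 ctl.py 0.625 0.1 4
```

```text
[(17, [310.9, 181.7]), (10, [328.6, 182.3]), (43, [319.2, 216.7])]
t 14.65 c 0.643 fit c 0.643 v 0.074 c0 0.532 phi -0.005 r 170.3 F -1.8 1.4 4.4 w 20.9 resid 0.0000
pred c [0.65  0.64  0.63  0.625] v -0.028
y,z [(np.float64(0.001), np.float64(0.081)), (np.float64(-0.001), np.float64(0.058)), (np.float64(-0.002), np.float64(0.027)), (np.float64(-0.003), np.float64(0.018))]
```

```bash
python3 -m crank '[{"claw":1,"x":0,"y":0.001,"z":0.081,"roll":0},{"claw":1,"x":0,"y":0,"z":0.058,"roll":0},{"claw":1,"x":0,"y":0,"z":0.027,"roll":0},{"claw":1,"x":0,"y":0,"z":0.018,"roll":0}]' >/dev/null; python3 ctl.py 0.625 0.1 4
```

```text
[(3, [308.3, 181.3]), (41, [319.4, 215.0])]
t 15.20 c 0.605 fit c 0.605 v -0.092 c0 0.537 phi -0.034 r 170.7 F 1.2 1.9 0.9 w 21.0 resid 0.0000
pred c [0.597 0.608 0.619 0.625] v 0.032
y,z [(np.float64(-0.0), np.float64(-0.081)), (np.float64(-0.001), np.float64(-0.063)), (np.float64(-0.002), np.float64(-0.026)), (np.float64(-0.002), np.float64(-0.016))]
```

```bash
python3 -m crank '[{"claw":1,"x":0,"y":0,"z":-0.081,"roll":0},{"claw":1,"x":0,"y":-0.001,"z":-0.063,"roll":0},{"claw":1,"x":0,"y":-0.002,"z":-0.026,"roll":0},{"claw":1,"x":0,"y":-0.002,"z":-0.016,"roll":0}]' >/dev/null; python3 ctl.py 0.625 0.1 4
```

```text
[(13, [310.4, 181.5]), (7, [329.4, 182.3]), (42, [319.2, 216.1])]
t 15.75 c 0.630 fit c 0.630 v 0.047 c0 0.536 phi -0.014 r 170.5 F -1.9 2.0 1.5 w 20.9 resid 0.0000
pred c [0.634 0.631 0.628 0.627] v -0.011
y,z [(np.float64(-0.001), np.float64(0.029)), (np.float64(-0.002), np.float64(0.013)), (np.float64(-0.002), np.float64(0.009)), (np.float64(-0.002), np.float64(0.007))]
```

```bash
python3 -m crank '[{"claw":1,"x":0,"y":-0.001,"z":0.029,"roll":0},{"claw":1,"x":0,"y":-0.002,"z":0.013,"roll":0},{"claw":1,"x":0,"y":-0.002,"z":0.009,"roll":0},{"claw":1,"x":0,"y":-0.002,"z":0.007,"roll":0}]' >/dev/null; python3 ctl.py 0.625 0.1 4
```

```text
[(12, [310.2, 181.5]), (6, [329.3, 182.2]), (42, [319.2, 216.1])]
t 16.30 c 0.630 fit c 0.630 v -0.007 c0 0.535 phi -0.026 r 171.0 F 0.8 1.1 -4.2 w 21.1 resid 0.0000
pred c [0.627 0.623 0.622 0.622] v 0.003
y,z [(np.float64(0.001), np.float64(0.013)), (np.float64(0.0), np.float64(-0.005)), (np.float64(0.0), np.float64(-0.008)), (np.float64(0.0), np.float64(-0.008))]
```

One more hold for margin, with the plan for the descent following from it.

```bash
python3 -m crank '[{"claw":1,"x":0,"y":0.002,"z":0.013,"roll":0},{"claw":1,"x":0,"y":0.002,"z":-0.005,"roll":0},{"claw":1,"x":0,"y":0.002,"z":-0.008,"roll":0},{"claw":1,"x":0,"y":0.002,"z":-0.008,"roll":0}]' >/dev/null; python3 ctl.py 0.0 0.25 4
```

```text
[(9, [310.0, 181.3]), (5, [329.8, 182.2]), (43, [319.2, 215.8])]
t 16.85 c 0.624 fit c 0.624 v 0.011 c0 0.534 phi -0.016 r 171.1 F 1.9 0.7 -2.4 w 21.0 resid 0.0000
pred c [0.615 0.583 0.539 0.492] v -0.372
y,z [(np.float64(0.009), np.float64(0.102)), (np.float64(0.009), np.float64(0.105)), (np.float64(0.005), np.float64(0.075)), (np.float64(0.002), np.float64(0.039))]
```

```bash
python3 -m crank '[{"claw":1,"x":0,"y":0.009,"z":0.102,"roll":0},{"claw":1,"x":0,"y":0.009,"z":0.105,"roll":0},{"claw":1,"x":0,"y":0.005,"z":0.075,"roll":0},{"claw":1,"x":0,"y":0.002,"z":0.039,"roll":0}]' >/dev/null; python3 ctl.py 0.0 0.25 3
```

```text
[(43, [319.7, 209.9])]
t 17.40 c 0.492 fit c 0.492 v -0.377 c0 0.534 phi -0.065 r 171.6 F 1.7 1.8 2.5 w 20.8 resid 0.0000
pred c [0.426 0.386 0.351] v -0.271
y,z [(np.float64(0.002), np.float64(-0.058)), (np.float64(0.002), np.float64(-0.089)), (np.float64(0.004), np.float64(-0.112))]
```

```bash
python3 -m crank '[{"claw":1,"x":-0.001,"y":0.002,"z":-0.058,"roll":0},{"claw":1,"x":-0.001,"y":0.002,"z":-0.089,"roll":0},{"claw":1,"x":-0.001,"y":0.004,"z":-0.112,"roll":0}]' >/dev/null; python3 ctl.py 0.0 0.22 3
```

```text
[(49, [319.9, 204.3])]
t 17.82 c 0.364 fit c 0.364 v -0.216 c0 0.529 phi 0.074 r 170.3 F 2.2 -0.4 2.9 w 21.3 resid 0.0000
pred c [0.324 0.291 0.257] v -0.271
y,z [(np.float64(-0.004), np.float64(0.014)), (np.float64(-0.003), np.float64(-0.006)), (np.float64(-0.0), np.float64(-0.028))]
```

```bash
python3 -m crank '[{"claw":1,"x":0,"y":-0.004,"z":0.014,"roll":0},{"claw":1,"x":0,"y":-0.003,"z":-0.006,"roll":0},{"claw":1,"x":0,"y":0,"z":-0.028,"roll":0}]' >/dev/null; python3 ctl.py 0.0 0.18 3
```

```text
[(51, [320.0, 200.0])]
t 18.25 c 0.263 fit c 0.263 v -0.258 c0 0.527 phi 0.101 r 170.5 F 1.2 -1.0 -0.1 w 21.5 resid 0.0001
pred c [0.218 0.189 0.164] v -0.196
y,z [(np.float64(0.002), np.float64(-0.034)), (np.float64(0.005), np.float64(-0.053)), (np.float64(0.008), np.float64(-0.068))]
```

```bash
python3 -m crank '[{"claw":1,"x":0,"y":0.002,"z":-0.034,"roll":0},{"claw":1,"x":0,"y":0.005,"z":-0.053,"roll":0},{"claw":1,"x":0,"y":0.008,"z":-0.068,"roll":0}]' >/dev/null; python3 ctl.py 0.0 0.13 3
```

```text
[(52, [320.1, 196.2])]
t 18.68 c 0.170 fit c 0.170 v -0.178 c0 0.525 phi 0.185 r 171.3 F 1.7 -1.5 2.2 w 20.8 resid 0.0013
pred c [0.139 0.119 0.1  ] v -0.145
y,z [(np.float64(0.005), np.float64(-0.012)), (np.float64(0.007), np.float64(-0.024)), (np.float64(0.01), np.float64(-0.035))]
```

```bash
python3 -m crank '[{"claw":1,"x":0,"y":0.005,"z":-0.012,"roll":0},{"claw":1,"x":0,"y":0.007,"z":-0.024,"roll":0},{"claw":1,"x":0,"y":0.01,"z":-0.035,"roll":0}]' >/dev/null; python3 ctl.py 0.0 0.12 4
```

```text
[(56, [320.2, 194.0])]
t 19.10 c 0.113 fit c 0.112 v -0.115 c0 0.522 phi 0.226 r 171.0 F 2.4 -0.3 2.7 w 21.0 resid 0.0020
pred c [0.091 0.073 0.054 0.036] v -0.14
y,z [(np.float64(-0.001), np.float64(0.007)), (np.float64(0.001), np.float64(-0.001)), (np.float64(0.003), np.float64(-0.012)), (np.float64(0.005), np.float64(-0.021))]
```

```bash
python3 -m crank '[{"claw":1,"x":0,"y":-0.001,"z":0.007,"roll":0},{"claw":1,"x":0,"y":0.001,"z":-0.001,"roll":0},{"claw":1,"x":0,"y":0.003,"z":-0.012,"roll":0},{"claw":1,"x":0,"y":0.005,"z":-0.021,"roll":0}]' >/dev/null; python3 ctl.py -0.02 0.12 4
```

```text
[(55, [320.3, 191.5])]
t 19.65 c 0.046 fit c 0.046 v -0.119 c0 0.520 phi 0.251 r 170.7 F 2.2 -1.4 4.8 w 21.3 resid 0.0000
pred c [ 0.024  0.005 -0.013 -0.031] v -0.137
y,z [(np.float64(-0.002), np.float64(0.005)), (np.float64(-0.0), np.float64(-0.004)), (np.float64(0.002), np.float64(-0.013)), (np.float64(0.005), np.float64(-0.022))]
```

```bash
python3 -m crank '[{"claw":1,"x":0,"y":-0.002,"z":0.005,"roll":0},{"claw":1,"x":0,"y":-0.001,"z":0.002,"roll":0},{"claw":1,"x":0,"y":-0.001,"z":0.002,"roll":0},{"claw":1,"x":0,"y":-0.001,"z":0.002,"roll":0},{"claw":1,"x":0,"y":-0.003,"z":0.02,"roll":0},{"claw":1,"x":0,"y":-0.006,"z":0.04,"roll":0}]' >/dev/null; python3 st.py; python3 - <<'E'
import numpy as np
from station import env
from meas import A,ex
G=np.array(env.get_obs()['tool_pos'])+[0,0,19]-A; gx,gz=G@ex,G[2]
for p in (.12,.04,-.04,-.14,-.24,-.34,-.44,-.54,-.64,-.74,-.84,-.94): print(p,round(-(170.8*np.cos(p)-gz)/200,3),round((-170.8*np.sin(p)-gx)/200,3))
E
```

```text
[(59, [320.4, 189.7])]
t 20.45 c -0.003 knob [320.44 189.69] gx -36.1 gz 166.6 r 170.5 phi 0.214 h 0.717 Fx -2.39 Fy -2.12 Fz 10.13 w 21.0
0.12 -0.015 0.075
0.04 -0.02 0.143
-0.04 -0.02 0.211
-0.14 -0.012 0.296
-0.24 0.004 0.38
-0.34 0.028 0.462
-0.44 0.061 0.541
-0.54 0.101 0.616
-0.64 0.148 0.687
-0.74 0.203 0.753
-0.84 0.263 0.813
-0.94 0.33 0.867
```

The kettle is down on its rest. Next I ease the handle back to its natural sag.

```bash
python3 -m crank '[{"claw":1,"x":0,"y":-0.015,"z":0.075,"roll":0},{"claw":1,"x":0,"y":-0.02,"z":0.143,"roll":0},{"claw":1,"x":0,"y":-0.02,"z":0.211,"roll":0},{"claw":1,"x":0,"y":-0.012,"z":0.296,"roll":0},{"claw":1,"x":0,"y":0.004,"z":0.38,"roll":0},{"claw":1,"x":0,"y":0.028,"z":0.462,"roll":0},{"claw":1,"x":0,"y":0.061,"z":0.541,"roll":0},{"claw":1,"x":0,"y":0.101,"z":0.616,"roll":0},{"claw":1,"x":0,"y":0.148,"z":0.687,"roll":0},{"claw":1,"x":0,"y":0.203,"z":0.753,"roll":0},{"claw":1,"x":0,"y":0.263,"z":0.813,"roll":0},{"claw":1,"x":0,"y":0.33,"z":0.867,"roll":0}]' >/dev/null; python3 st.py
python3 -m crank '[{"claw":1,"x":0,"y":0,"z":0,"roll":0},{"claw":-1,"x":0,"y":0,"z":0,"roll":0},{"claw":-1,"x":0,"y":0,"z":0,"roll":0},{"claw":-1,"x":0,"y":0,"z":0,"roll":0},{"claw":-1,"x":0,"y":0,"z":0,"roll":0},{"claw":-1,"x":0,"y":0,"z":0,"roll":0},{"claw":-1,"x":0,"y":0,"z":0,"roll":0},{"claw":-1,"x":0,"y":0,"z":0,"roll":0}]'; python3 st.py
```

```text
[(59, [320.4, 189.7])]
t 22.00 c -0.003 knob [320.44 189.69] gx 139.3 gz 99.3 r 171.1 phi -0.951 h -0.448 Fx -1.84 Fy -1.27 Fz 2.03 w 21.3
time_s: 23.05
tool_pos: [630.3, -180.5, 231.3]
tool_rot: [-0.487, 0.513, -0.513, 0.487]
wrist_force: [-0.2, 0.2, -0.8]
gripper_width: 85.6
[(58, [320.5, 189.8])]
t 23.05 c -0.001 knob [320.48 189.76] gx 138.8 gz 100.3 r 171.2 phi -0.945 h -0.444 Fx -0.21 Fy 0.15 Fz -0.78 w 85.6
```

Released. Now straight up, then a final look.

```bash
python3 -m crank '[{"claw":-1,"x":0,"y":-0.1,"z":0,"roll":0},{"claw":-1,"x":0,"y":-0.3,"z":0,"roll":0},{"claw":-1,"x":0,"y":-0.5,"z":0,"roll":0},{"claw":-1,"x":0,"y":-0.6,"z":0,"roll":0},{"claw":-1,"x":0,"y":-0.6,"z":0,"roll":0},{"claw":-1,"x":0,"y":-0.6,"z":0,"roll":0}]'; python3 st.py; python3 - <<'E'
from h import *
cv2.imwrite('pics/end.png',cam('top')['img'])
E
```

```text
time_s: 23.85
tool_pos: [629.9, -180.3, 350.0]
tool_rot: [-0.487, 0.513, -0.512, 0.487]
wrist_force: [0.5, -1.2, -0.8]
gripper_width: 85.6
[(58, [320.5, 189.8])]
t 23.85 c -0.001 knob [320.48 189.76] gx 138.4 gz 219.0 r 259.0 phi -0.564 h -0.062 Fx 0.58 Fy -1.21 Fz -0.85 w 85.6
```

View pics/end.png

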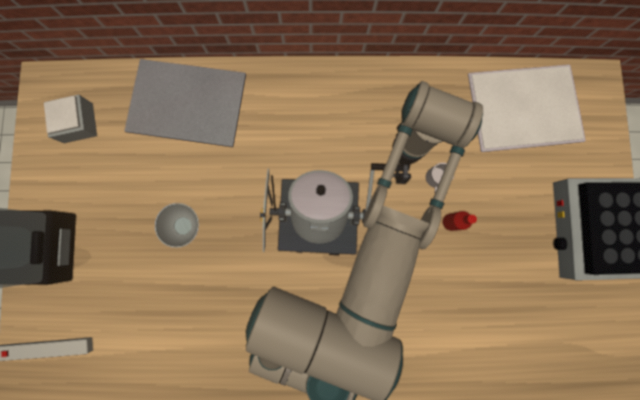

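The kettle is on its rest with the knob back at (320.5,189.8). Bowl, cup and bottle are in their starting places, and the gripper is clear above the bar.

```bash
python3 -c "from station import ticket; print(ticket.job_done())"
```

```text
the job is handed in; nothing more can be done
None
```

The job is handed in; no verdict was reported. I pinched the handle bar, brought the kettle up to the tab, held it there with camera feedback, lowered it at about 0.12 rad/s at touch-down, and let go.

- **Hold:** every good reading from t = 10.40 to 16.85 s had the cradle between 0.605 and 0.647. I measured the tab at about 0.625–0.63, so the pointer stayed over it for more than 6 s.
- **Final state:** the cradle reads about 0.00, the gripper is open 120 mm above its grasp height, and the wrist force is near zero. The bowl, cup and bottle are where they started. I did not measure the tab again at the end, but in the last top view it looks unmoved.
- **Speed:** the fastest swing I estimated was about 0.38 rad/s, against the 1.3 limit.

**Checks that failed or disagreed:**
- **Handle sag:** the handle hung about 0.44 rad lower than its relaxed position because of its weight. Both cameras agreed on this, so I grasped it there.
- **Bad reading:** at t = 10.35 s the vision picked the wrong blob and gave -0.22. I discarded it and fixed the picker, and the next picture, 0.05 s later, read 0.633. The hold above is counted only from after that point.

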